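Sort the parts from a stripped video deck into the stock trays

ROBOT

A 6-joint arm with a two-finger parallel gripper is mounted at the origin on the work surface. World frame = base frame: x ahead of the robot, y to its left, z up, the work surface at z = 0. Lengths are in m, angles in rad, forces in N, time in s.
With the tool pointing down it reaches from about 0.35 to 0.85 m from the base axis. Payload 8.1 kg.
Tool frame: the origin (TCP) lies on the centre line of the jaws, within the pads' length; the fingertips stand robot.tip_reach ahead of it and the grasp point (between the pads) lies 5 mm behind it (robot.tip_reach is the distance from the TCP to the fingertips, in m); z points along the fingers, y is the direction in which the jaws open and shut (so a half turn about z gives the same grasp; the last joint's range is limited). The gripper opens to 93 mm and grips with 3 to 60 N. Pads are 15 mm wide; open, the fingers measure 128 mm over their backs; the gripper's body (75 mm by 188 mm) begins 65 mm behind the grasp point.
Start: joints at [-1.333, 0.13, 1.488, -0, 1.523, -0.085], TCP at [0.19, -0.569, 0.233] pointing down, gripper open.
Joint ranges: [-2.96, 2.96], [-0.89, 2.26], [0.02, 2.5], [-1.34, 4.48], [0, 2.73], [-2.66, 2.66]. Speed limits (rad/s): [2.39, 2.39, 2.79, 3.14, 3.14, 3.14].

INTERFACE

Orientations are given as a rotation vector (axis times angle).
In Python, from plant import sensors, read_camera, robot gives the robot as it stands.
- The arm moves only by the tool play_rows, never from a script. Its argument "series" is a list that holds one entry, the list of rows, each a list of 5 numbers: the closure, from -1 (fully open) to 1 (shut), then the shift along the world's x, y, z in m, then the turn about the world's z in rad. A call has 1 to 8 rows; each row is the pose to reach, as a shift and turn from the pose commanded when the call began; what a row does not reach only later rows make up. A row lasts 1/10 s, in which the tool goes at most 50 mm and 8.59 degrees, less where a joint would pass 70% of its speed; a pose out of reach is approached as far as the arm can. A call with a gripper value outside its range is refused whole. The fingers move at their own pace and stop on an object; "force" is the grip in N (left out, the last holds). Time passes only in rows, so rows that repeat a pose let the fingers close. It gives the time, the measured TCP pose, the force and the opening at its end, in the units of the state.
- sensors.read_state(): the state, without advancing time (a new reading comes with each control period).
- read_camera(name): name is "side" or "top"; returns a dict with "color" (384x512x3 uint8, red, green, blue), "range_z" (384x512 float32, m along the optical axis (not along the pixel's ray), 0 where there is no reading), "intrinsics" (3x3 intrinsics, pixels), "rvec" (rotation vector, rad) and "tvec" (3), from world to camera coordinates, as OpenCV has them. Camera axes: x right, y down, z forward; pixel columns grow to the right and rows downward; lengths in m; the calibration is good to about 2 mm. A picture is of the moment at which its call begins.
- robot.close_job(): hands the job in, once; it reports no verdict.
The state is a dict: "t": time; "q": joint angles; "dq": joint speeds; "joint_torque": joint torques, N m; "tool_pos": TCP position; "orientation": TCP orientation; "force": force on the tool from outside, world axes, zero at the start; "wrist_torque": the same for the moment, N m; "opening": finger opening in m.
Only numpy, scipy, OpenCV 4.12 (cv2) and the standard library are available. Lean on these libraries where they do the work, as an engineer would, in place of code of your own. Each camera call takes 0.05 s, during which the arm holds its last target.

TASK

Sort the five parts salvaged from the deck into the blue stock trays: both fans, both heatsinks and the transformer each go into the tray that already holds one of the same kind. Set every part flat on the tray floor the way up it lies now, side by side and not on top of one another, and leave the optical pickup in its open black carrier where it is on the bench.

Things in the scene. Friction and masses are not known exactly. Their poses are not given: they have to be found in the camera images.
- fan_1: One of two identical 40 mm axial cooling fans: black square plastic frame 40 x 40 mm, 28 mm tall, with a round rotor (hub and seven blades) seen from above; about 45 g. Lies flat on the bench. Origin: centre of the underside; z up, x and y square to the sides. Any two opposite sides can be gripped.
- fan_2: One of two identical 40 mm axial cooling fans: black square plastic frame 40 x 40 mm, 28 mm tall, with a round rotor (hub and seven blades) seen from above; about 45 g. Lies flat on the bench. Origin: centre of the underside; z up, x and y square to the sides. Any two opposite sides can be gripped.
- heatsink_1: One of two identical finned heatsinks of bare aluminium, 40 mm (x, along the fins) by 38 mm (y), 28 mm tall: a 5 mm base with seven upright fins; about 60 g. Stands on its base. Origin: centre of the underside; z up. Any two opposite sides can be gripped.
- heatsink_2: One of two identical finned heatsinks of bare aluminium, 40 mm (x, along the fins) by 38 mm (y), 28 mm tall: a 5 mm base with seven upright fins; about 60 g. Stands on its base. Origin: centre of the underside; z up. Any two opposite sides can be gripped.
- transformer: Small open-frame transformer, 35 mm tall, about 170 g: dark laminated core 42 mm long (y), 20 mm thick (x), on a 34 x 42 mm base plate, with a copper winding on a pale bobbin bulging out 17 mm to either side in x. Stands on its base. Origin: centre of the underside; z up. Grip across the 42 mm length (flat core ends) or the 34 mm width (bobbin).
- tray_fans: Blue stock tray, fixed, 116 x 176 mm outside (x by y), walls 3 mm thick, 15 mm high, floor 3 mm thick; told by the one fan already standing in it (fixed, centred at y = -58 mm). Origin: centre of the underside, on the bench; z up, y along its length. The floor from y = -37 to +85 mm and x = -55 to +55 mm is free: room for two more side by side.
- tray_heatsinks: Blue stock tray, fixed, 116 x 176 mm outside (x by y), walls 3 mm thick, 15 mm high, floor 3 mm thick; told by the one heatsink already standing in it (fixed, centred at y = -58 mm). Origin: centre of the underside, on the bench; z up, y along its length. The floor from y = -37 to +85 mm and x = -55 to +55 mm is free: room for two more side by side.
- tray_transformers: Blue stock tray, fixed, 116 x 176 mm outside (x by y), walls 3 mm thick, 15 mm high, floor 3 mm thick; told by the one transformer already standing in it (fixed, centred at y = -58 mm). Origin: centre of the underside, on the bench; z up, y along its length. The floor from y = -37 to +85 mm and x = -55 to +55 mm is free: room for two more side by side.
- pickup: Delicate optical pickup (metal block with a small round lens) lying in its open black moulded carrier, 54 x 74 mm (x by y), 20 mm tall, loose on the bench among the parts; not to be moved. Origin: centre of the underside; z up.
There are look-alikes about, which are no part of the job. Leave any green or red look-alike of the tray_fans alone.

How it is judged:
At the end, for the whole second after the job is handed in: Both fans are in the fans' tray, both heatsinks in the heatsinks' tray and the transformer in the transformers' tray: each inside the walls, its underside on the tray floor (no more than 6 mm above it), within 0.15 rad of upright and at rest (x of fan_1 in the frame of tray_fans between -0.055 and 0.055 m and y of fan_1 in the frame of tray_fans between -0.085 and 0.085 m and z of fan_1 in the frame of tray_fans between -0.002 and 0.009 m and angle between each of fan_1, fan_2, heatsink_1, heatsink_2, transformer's own z axis and vertical below 0.15 rad and linear speed of each of fan_1, fan_2, heatsink_1, heatsink_2, transformer below 0.02 m/s and angular speed of each of fan_1, fan_2, heatsink_1, heatsink_2, transformer below 0.2 rad/s and x of fan_2 in the frame of tray_fans between -0.055 and 0.055 m and y of fan_2 in the frame of tray_fans between -0.085 and 0.085 m and z of fan_2 in the frame of tray_fans between -0.002 and 0.009 m and x of heatsink_1 in the frame of tray_heatsinks between -0.055 and 0.055 m and y of heatsink_1 in the frame of tray_heatsinks between -0.085 and 0.085 m and z of heatsink_1 in the frame of tray_heatsinks between -0.002 and 0.009 m and x of heatsink_2 in the frame of tray_heatsinks between -0.055 and 0.055 m and y of heatsink_2 in the frame of tray_heatsinks between -0.085 and 0.085 m and z of heatsink_2 in the frame of tray_heatsinks between -0.002 and 0.009 m and x of transformer in the frame of tray_transformers between -0.055 and 0.055 m and y of transformer in the frame of tray_transformers between -0.085 and 0.085 m and z of transformer in the frame of tray_transformers between -0.002 and 0.009 m); the robot touches nothing.
It fails at once if the optical pickup in its carrier is shifted by more than 20 mm (distance of pickup from where it was at the start of the episode above 0.02 m).
It also fails if it takes over 115 s, if anything falls off the work surface, if the arm or the gripper's body presses on something with over 40 N, if the wrist force passes 120 N, or if a joint passes its speed limit or range.

## Working session

There is one attempt and no reset: what is moved stays moved. The work goes in short steps, Python scripts to look and compute and a tool call to move; the robot and the scene stay as the last step left them, time stands still between calls to the robot, and variables do not carry over. Pictures are saved under pics/ and viewed, and the job is handed in when it is done.

Besides the shell and the picture viewer there is one more tool, called after "Call:" by a JSON object that holds its "api" and its "payload", one argument or row to a line. play_rows: Moves the arm, as the interface text tells. Its arguments: {"type":"object","properties":{"series":{"type":"array","items":{"type":"array","items":{"type":"array","items":{"type":"number"}}}},"force":{"type":"number"}},"required":["series"]}

```bash
ls; mkdir -p pics
python3 - <<'E'
from plant import sensors, read_camera, robot
import cv2,numpy as np
s=sensors.read_state();print(s['t'],s['tool_pos'],s['orientation'],s['opening'],robot.tip_reach)
for n in('top','side'):
    c=read_camera(n);np.savez('pics/%s0.npz'%n,**c)
    cv2.imwrite('pics/%s0.png'%n,cv2.resize(c['color'][:,:,::-1],(800,600),interpolation=cv2.INTER_CUBIC))
    print(n,c['intrinsics'].tolist(),c['rvec'],c['tvec'])
E
```

```text
pics
0.0 [ 0.19020798 -0.5684739   0.23159057] [-3.09895434e+00 -5.04530791e-01  2.56169122e-04] 0.0928280065914313 0.014
top [[380.52188179523716, 0.0, 259.6208021710789], [0.0, 380.52188179523716, 199.4261861996931], [0.0, 0.0, 1.0]] [ 2.13666506 -2.06355522  0.24751536] [-0.0082123   0.44893341  0.89765213]
side [[389.5210505982725, 0.0, 252.14195533313307], [0.0, 389.5210505982725, 190.85957633758835], [0.0, 0.0, 1.0]] [ 0.79201375 -2.52767679  1.12870866] [0.36676091 0.18204914 0.99626138]
```

View pics/top0.png

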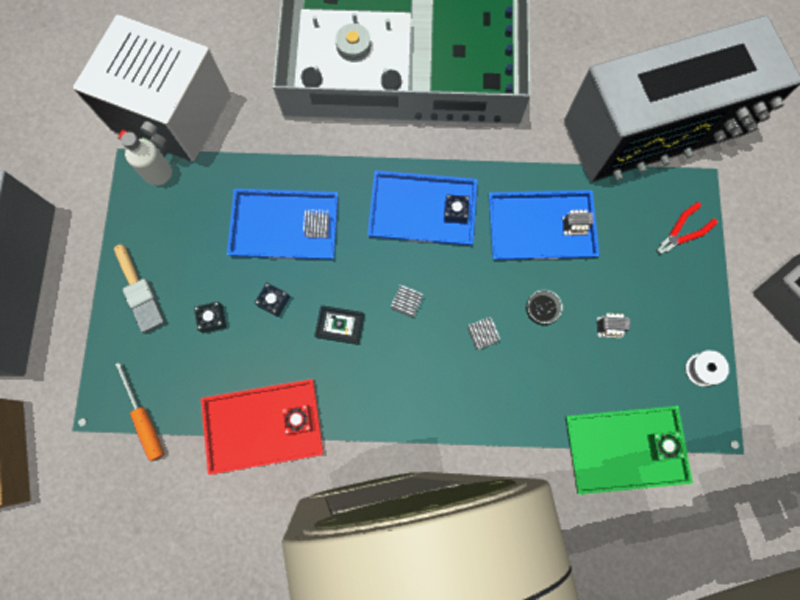

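View pics/side0.png

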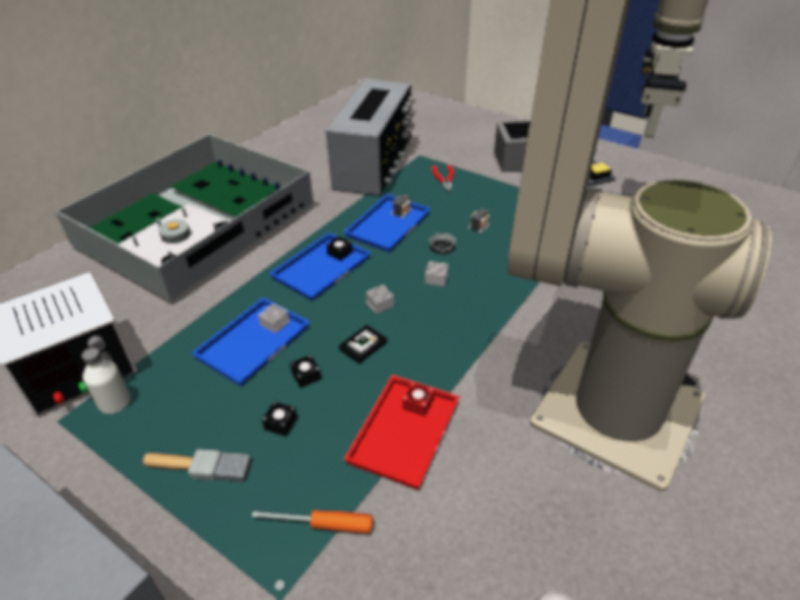

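The top view (800x600) shows the two fans at (209,317) and (272,298), the heatsinks at (407,300) and (484,333), and the transformer at (613,325). The pickup is at (340,324) and a round dish, not part of the job, is at (545,307). The blue trays are heatsinks (284,225), fans (423,208) and transformers (544,225). The red and green trays are look-alikes. Next I'll measure the parts and trays.

```bash
cat > h.py <<'E'
import cv2,numpy as np
def world(c):
    K=c['intrinsics'];R=cv2.Rodrigues(c['rvec'])[0];t=c['tvec'].reshape(3)
    v,u=np.mgrid[0:384,0:512];z=c['range_z']
    p=np.stack([(u-K[0,2])/K[0,0]*z,(v-K[1,2])/K[1,1]*z,z],-1)
    w=(p-t)@R
    w[z==0]=np.nan
    return w
def plane(c,uv,h):
    K=c['intrinsics'];R=cv2.Rodrigues(c['rvec'])[0];t=c['tvec'].reshape(3)
    uv=np.atleast_2d(uv).astype(float)
    d=np.c_[(uv[:,0]-K[0,2])/K[0,0],(uv[:,1]-K[1,2])/K[1,1],np.ones(len(uv))]@R
    o=-R.T@t
    return (o+d*((h-o[2])/d[:,2])[:,None])[:,:2]
E
python3 - <<'E'
from h import *
c=dict(np.load('pics/top0.npz'));W=world(c)
s=512/800
for n,(u,v) in dict(fanA=(209,317),fanB=(272,298),pick=(340,324),hsA=(407,300),hsB=(484,333),dish=(545,307),trafo=(613,325),tfan=(456,208),ths=(316,223),ttr=(578,222)).items():
    u*=s;v*=s
    u0,v0=int(u),int(v)
    sub=np.zeros((384,512),bool);sub[v0-20:v0+21,u0-20:u0+21]=1
    m=sub&(W[...,2]>(0.020 if n not in('pick','dish') else .012))
    nl,lab,st,ce=cv2.connectedComponentsWithStats(m.astype(np.uint8))
    k=1+np.argmin(np.hypot(*(ce[1:]-[u,v]).T))
    P=W[lab==k]
    r=cv2.minAreaRect((P[:,:2]*1000).astype(np.float32))
    print(n,'n',len(P),'h',np.percentile(P[:,2],[5,50,95]).round(4),'c',np.round(r[0],1),'size',np.round(r[1],1),'ang',round(r[2],1))
hsv=cv2.cvtColor(c['color'],cv2.COLOR_RGB2HSV)
b=cv2.inRange(hsv,(100,150,80),(125,255,255))
b=cv2.morphologyEx(b,cv2.MORPH_CLOSE,np.ones((3,3)))
for ct in cv2.findContours(b,cv2.RETR_EXTERNAL,cv2.CHAIN_APPROX_NONE)[0]:
    if cv2.contourArea(ct)<800: continue
    P=plane(c,ct[:,0],0.015)
    r=cv2.minAreaRect((P*1000).astype(np.float32));print('tray',np.round(cv2.boundingRect(ct)),np.round(r[0],1),np.round(r[1],1),round(r[2],1))
x0=70
cv2.imwrite('pics/crop0.png',cv2.resize(c['color'][110:240,110:420,::-1],(800,336),interpolation=cv2.INTER_CUBIC))
print('bench z',np.nanmedian(W[230:250,270:330,2]))
E
```

```text
fanA n 189 h [0.0209 0.0248 0.0283] c [437.6 331.9] size [41.2 40.9] ang 13.9
fanB n 184 h [0.021  0.0252 0.0286] c [471.1 232. ] size [41.6 39.8] ang 64.3
pick n 185 h [0.0127 0.0148 0.019 ] c [433.3 117.8] size [45.9 30.1] ang 81.9
hsA n 133 h [0.0211 0.0258 0.0287] c [476.3   7.6] size [39.3 38.5] ang 69.4
hsB n 136 h [0.0211 0.0259 0.0295] c [ 426.2 -120.2] size [40.1 38.6] ang 22.4
dish n 22 h [0.0123 0.0149 0.0172] c [ 459.8 -237.5] size [11.9 45.5] ang 43.8
trafo n 214 h [0.0248 0.0333 0.0366] c [ 446.4 -333.9] size [33.4 42.3] ang 0.3
tfan n 214 h [0.0209 0.0277 0.0318] c [642.8 -72.8] size [40.1 41.6] ang 86.8
ths n 97 h [0.0209 0.0282 0.0316] c [607.5 173. ] size [41.7 25.8] ang 0.6
ttr n 210 h [0.0228 0.0357 0.0398] c [ 625.5 -281.1] size [44.4 32.8] ang 88.8
tray [313 122  71  45] [ 621.5 -223.7] [124.9 183.7] 3.5
tray [145 121  72  45] [606.8 224.3] [124.7 184.3] 0.5
tray [235 109  71  48] [645.4 -15.4] [184.  125.2] 86.9
bench z -0.0005790460808651572
```

View pics/crop0.png

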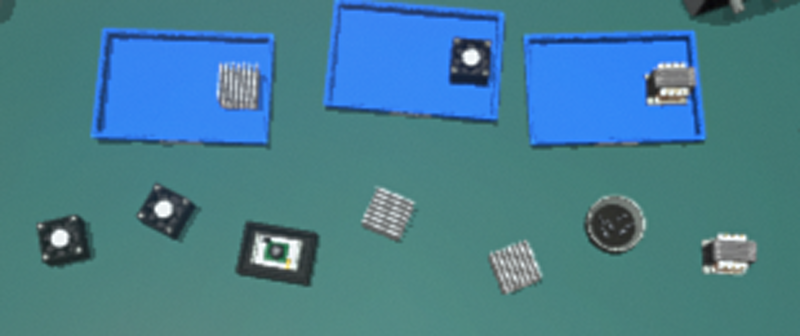

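All sizes match. I'll grip everything with the jaws near world y and place the pairs side by side in tray x. The transformer goes first, with the jaws across its 42 mm length (world y).

Call:
{"api": "play_rows", "payload": {
  "series": [
    [[-0.5,0.256,0.235,-0.1,-0.323],[-0.5,0.256,0.235,-0.1,-0.323],[-0.5,0.256,0.235,-0.1,-0.323],[-0.5,0.256,0.235,-0.1,-0.323],[-0.5,0.256,0.235,-0.1,-0.323],[-0.5,0.256,0.235,-0.1,-0.323],[-0.5,0.256,0.235,-0.1,-0.323],[-0.5,0.256,0.235,-0.1,-0.323]]
  ],
  "force": 25
}}

```text
t: 0.9
tool_pos: [0.4481, -0.3297, 0.1303]
orientation: [-3.138, -0.005, 0.003]
force: [-0.1, 0.2, -0.7]
opening: 0.07
```

Call:
{"api": "play_rows", "payload": {
  "series": [
    [[-0.5,0,0,0,0],[-0.5,0,0,0,0],[-0.5,0,0,0,0]]
  ]
}}

```text
t: 1.2
tool_pos: [0.4456, -0.3356, 0.1333]
orientation: [3.141, -0.003, 0.001]
force: [0.2, 0.0, -0.4]
opening: 0.07
```

Call:
{"api": "play_rows", "payload": {
  "series": [
    [[-0.5,0,0.001,-0.05,0],[-0.5,0,0.001,-0.09,0],[-0.5,0,0.001,-0.111,0],[-0.5,0,0.001,-0.111,0],[-0.5,0,0.001,-0.111,0]]
  ]
}}

```text
t: 1.7
tool_pos: [0.4459, -0.3343, 0.0225]
orientation: [3.141, -0.003, 0.0]
force: [-0.4, 0.0, 1.2]
opening: 0.0695
```

Call:
{"api": "play_rows", "payload": {
  "series": [
    [[1,0,0,0,0],[1,0,0,0,0],[1,0,0,0,0],[1,0,0,0,0],[1,0,0,0,0],[1,0,0,0,0],[1,0,0,0,0]]
  ]
}}

```text
t: 2.4
tool_pos: [0.4469, -0.3334, 0.0225]
orientation: [3.141, -0.0, 0.001]
force: [-1.2, -0.3, 6.9]
opening: 0.0417
```

Call:
{"api": "play_rows", "payload": {
  "series": [
    [[1,0,0,0.03,0],[1,0,0,0.06,0],[1,0,0,0.09,0],[1,0,0,0.09,0],[1,0,0,0.09,0]]
  ]
}}

```text
t: 2.9
tool_pos: [0.4465, -0.3331, 0.1116]
orientation: [3.141, -0.0, 0.001]
force: [0.0, 1.0, -2.7]
opening: 0.0421
```

Held at 42 mm, which matches the core length. Now to the transformers' tray.

Call:
{"api": "play_rows", "payload": {
  "series": [
    [[1,0.177,0.135,0,0],[1,0.177,0.135,0,0],[1,0.177,0.135,0,0],[1,0.177,0.135,0,0],[1,0.177,0.135,0,0],[1,0.177,0.135,0,0],[1,0.177,0.135,0,0],[1,0.177,0.135,0,0]]
  ]
}}

```text
t: 3.7
tool_pos: [0.6217, -0.1985, 0.1099]
orientation: [-3.141, 0.002, 0.004]
force: [0.5, -1.2, -2.0]
opening: 0.0418
```

Run:
```python
from plant import sensors, read_camera
import cv2
s=sensors.read_state();print(s['tool_pos'],s['opening'])
for n in('top','side'):
    c=read_camera(n);im=c['color'][:,:,::-1]
    if n=='side': im=im[100:230,150:330]
    cv2.imwrite('pics/%s1.png'%n,cv2.resize(im,(800,600),interpolation=cv2.INTER_CUBIC))
```

```text
[ 0.62168834 -0.19852058  0.10989541] 0.041799691315302735
```

View pics/side1.png

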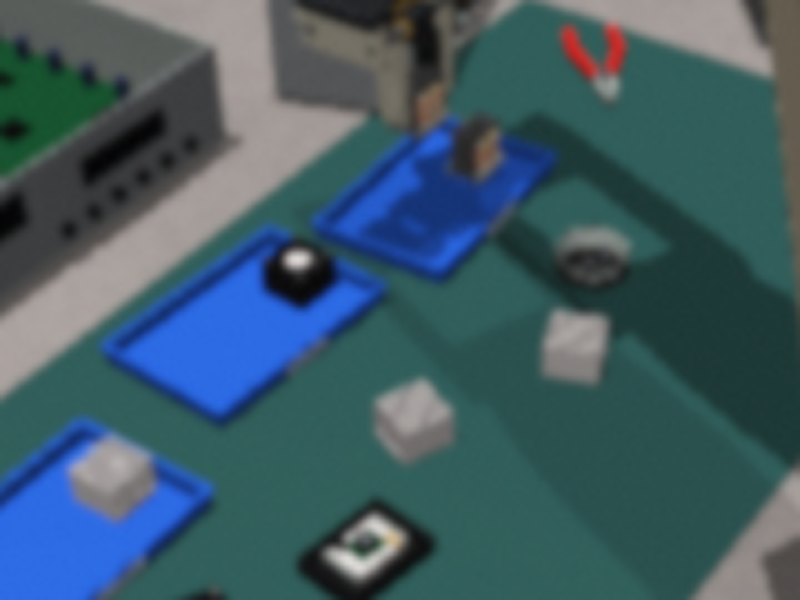

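The side crop shows the transformer held level at (430,100), above the transformers' tray. Lower it, release and lift.

Call:
{"api": "play_rows", "payload": {
  "series": [
    [[1,0,0,-0.04,0],[1,0,0,-0.065,0],[1,0,0,-0.08,0],[1,0,0,-0.0845,0],[1,0,0,-0.0845,0],[1,0,0,-0.0845,0]]
  ]
}}

```text
t: 4.4
tool_pos: [0.6242, -0.1987, 0.0286]
orientation: [3.141, -0.001, 0.003]
force: [0.9, -0.2, -0.8]
opening: 0.0421
```

Call:
{"api": "play_rows", "payload": {
  "series": [
    [[-0.4,0,0,0,0],[-0.4,0,0,0,0],[-0.4,0,0,0,0],[-0.4,0,0,0.03,0],[-0.4,0,0,0.07,0],[-0.4,0,0,0.1,0],[-0.4,0,0,0.1,0],[-0.4,0,0,0.1,0]]
  ]
}}

```text
t: 5.2
tool_pos: [0.6242, -0.1983, 0.1286]
orientation: [3.141, -0.0, 0.004]
force: [0.6, 0.0, -1.4]
opening: 0.0649
```

Transformer released. Next is the heatsink at (426,-120), with sides at 22.4°/112.4°.

Call:
{"api": "play_rows", "payload": {
  "series": [
    [[-0.4,-0.198,0.078,0,0.391],[-0.4,-0.198,0.078,0,0.391],[-0.4,-0.198,0.078,0,0.391],[-0.4,-0.198,0.078,0,0.391],[-0.4,-0.198,0.078,0,0.391],[-0.4,-0.198,0.078,0,0.391],[-0.4,-0.198,0.078,0,0.391],[-0.4,-0.198,0.078,0,0.391]]
  ]
}}

```text
t: 6.0
tool_pos: [0.4262, -0.1204, 0.1271]
orientation: [3.082, 0.61, 0.0]
force: [0.5, -0.8, 0.3]
opening: 0.0654
```

Run:
```python
from plant import sensors, read_camera
import cv2
from h import *
c=read_camera('top')
cv2.imwrite('pics/top2.png',cv2.resize(c['color'][100:240,110:420,::-1],(800,361),interpolation=cv2.INTER_CUBIC))
W=world(c);m=(abs(W[...,0]-.624)<.045)&(abs(W[...,1]+.198)<.045)&(W[...,2]>.024)
P=W[m];r=cv2.minAreaRect((P[:,:2]*1000).astype(np.float32));print(r,np.percentile(P[:,2],[5,50,95]))
s=sensors.read_state();print(s['tool_pos'],s['orientation'],s['opening'])
```

```text
Traceback (most recent call last):
IndexError: index -1 is out of bounds for axis 0 with size 0
```

View pics/top2.png

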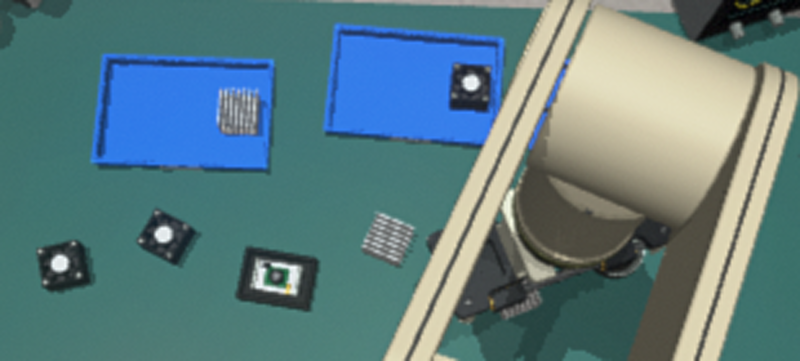

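The arm hides the transformers' tray in this view, so I'll check it later. The jaw angle is 112.4° as wanted. Grasp the heatsink.

Call:
{"api": "play_rows", "payload": {
  "series": [
    [[-0.4,0,0,-0.05,0],[-0.4,0,0,-0.09,0],[-0.4,0,0,-0.107,0],[-0.4,0,0,-0.107,0],[-0.4,0,0,-0.107,0]]
  ]
}}

```text
t: 6.55
tool_pos: [0.4259, -0.1202, 0.0204]
orientation: [-3.081, -0.61, 0.001]
force: [-0.3, 0.6, 0.5]
opening: 0.0653
```

Call:
{"api": "play_rows", "payload": {
  "series": [
    [[1,0,0,0,0],[1,0,0,0,0],[1,0,0,0,0],[1,0,0,0,0],[1,0,0,0,0],[1,0,0,0,0]]
  ]
}}

```text
t: 7.15
tool_pos: [0.4259, -0.1202, 0.0208]
orientation: [3.081, 0.61, 0.001]
force: [-0.7, 1.2, 6.4]
opening: 0.0378
```

Call:
{"api": "play_rows", "payload": {
  "series": [
    [[1,0,0,0.03,0],[1,0,0,0.06,0],[1,0,0,0.1,0],[1,0,0,0.1,0],[1,0,0,0.1,0]]
  ]
}}

```text
t: 7.65
tool_pos: [0.4261, -0.1203, 0.121]
orientation: [3.08, 0.61, 0.003]
force: [0.2, 0.2, -0.8]
opening: 0.038
```

Call:
{"api": "play_rows", "payload": {
  "series": [
    [[1,0.208,0.366,0,-0.391],[1,0.208,0.366,0,-0.391],[1,0.208,0.366,0,-0.391],[1,0.208,0.366,0,-0.391],[1,0.208,0.366,0,-0.391],[1,0.208,0.366,0,-0.391],[1,0.208,0.366,0,-0.391],[1,0.208,0.366,0,-0.391]]
  ]
}}

```text
t: 8.45
tool_pos: [0.6136, 0.2141, 0.1171]
orientation: [3.14, -0.0, -0.006]
force: [0.6, 0.2, -0.5]
opening: 0.0379
```

Call:
{"api": "play_rows", "payload": {
  "series": [
    [[1,0,0,0,0],[1,0,0,0,0],[1,0,0,0,0]]
  ]
}}

```text
t: 8.75
tool_pos: [0.6131, 0.2115, 0.1183]
orientation: [3.14, -0.001, -0.005]
force: [0.2, -0.2, -0.7]
opening: 0.0376
```

```bash
cat > look.py <<'E'
from plant import sensors, read_camera
from h import *
import sys
c=read_camera('top')
cv2.imwrite('pics/%s.png'%sys.argv[1],cv2.resize(c['color'][100:240,110:420,::-1],(800,361),interpolation=cv2.INTER_CUBIC))
W=world(c)
for a in sys.argv[2:]:
    x,y,zt=map(float,a.split(','))
    m=(abs(W[...,0]-x)<.032)&(abs(W[...,1]-y)<.032)&(W[...,2]>zt)&(W[...,2]<.05)
    P=W[m]
    if len(P)<20: print(a,'hidden');continue
    r=cv2.minAreaRect((P[:,:2]*1000).astype(np.float32));print(a,len(P),np.round(r[0],1),np.round(r[1],1),round(r[2],1),np.percentile(P[:,2],[50,95]).round(4))
s=sensors.read_state();print(s['t'],s['tool_pos'],s['orientation'],s['opening'])
E
python3 look.py top3 .624,-.198,.024 .476,.008,.02
```

```text
.624,-.198,.024 192 [ 625.3 -199.8] [35.  41.9] 0.9 [0.0357 0.0393]
.476,.008,.02 131 [475.8   8. ] [39.4 39.4] 70.0 [0.0255 0.0291]
8.8 [0.61347674 0.21118986 0.11909459] [ 3.1408573e+00 -1.7833171e-03 -2.7858159e-03] 0.03789807077360252
```

View pics/top3.png

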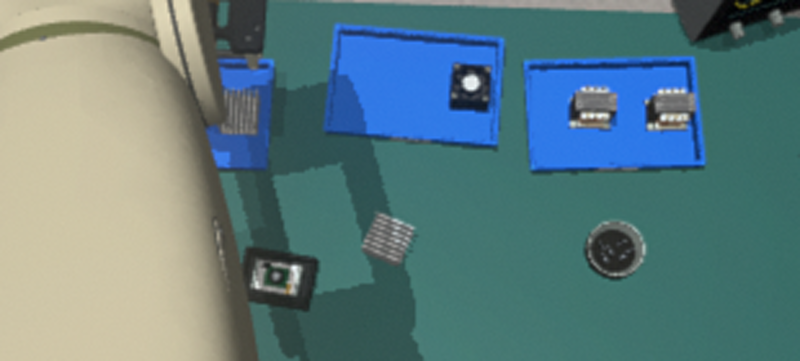

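The transformer now stands upright in its tray at (593,105) in the crop, beside the original. The last move fell short, so I'll finish the shift and then place the heatsink.

Call:
{"api": "play_rows", "payload": {
  "series": [
    [[1,0.021,0.035,0,0],[1,0.021,0.035,0,0],[1,0.021,0.035,0,0],[1,0.021,0.035,-0.05,0],[1,0.021,0.035,-0.08,0],[1,0.021,0.035,-0.094,0],[1,0.021,0.035,-0.094,0],[1,0.021,0.035,-0.094,0]]
  ]
}}

```text
t: 9.6
tool_pos: [0.6361, 0.2468, 0.0276]
orientation: [-3.141, 0.002, -0.002]
force: [0.1, 0.2, -0.2]
opening: 0.0378
```

Call:
{"api": "play_rows", "payload": {
  "series": [
    [[-0.4,0,0,0,0],[-0.4,0,0,0,0],[-0.4,0,0,0,0],[-0.4,0,0,0.03,0],[-0.4,0,0,0.07,0],[-0.4,0,0,0.1,0],[-0.4,0,0,0.1,0],[-0.4,0,0,0.1,0]]
  ]
}}

```text
t: 10.4
tool_pos: [0.6362, 0.2478, 0.1277]
orientation: [-3.141, 0.0, -0.004]
force: [0.1, -0.5, -1.0]
opening: 0.0652
```

Call:
{"api": "play_rows", "payload": {
  "series": [
    [[-0.4,-0.16,-0.24,0,-0.349],[-0.4,-0.16,-0.24,0,-0.349],[-0.4,-0.16,-0.24,0,-0.349],[-0.4,-0.16,-0.24,0,-0.349],[-0.4,-0.16,-0.24,0,-0.349],[-0.4,-0.16,-0.24,0,-0.349],[-0.4,-0.16,-0.24,0,-0.349],[-0.4,-0.16,-0.24,0,-0.349]]
  ]
}}

```text
t: 11.2
tool_pos: [0.4744, 0.007, 0.125]
orientation: [-3.093, 0.549, 0.003]
force: [0.3, 0.8, -0.2]
opening: 0.0652
```

Call:
{"api": "play_rows", "payload": {
  "series": [
    [[-0.4,0,0,0,0],[-0.4,0,0,0,0],[-0.4,0,0,0,0]]
  ]
}}

```text
t: 11.5
tool_pos: [0.4757, 0.0083, 0.1259]
orientation: [-3.094, 0.543, 0.001]
force: [-0.7, -0.7, 0.7]
opening: 0.0652
```

```bash
python3 look.py top4 .634,.246,.024 .471,.232,.02 .438,.332,.02
```

```text
.634,.246,.024 119 [636.8 244.8] [41.5 38.2] 2.1 [0.0287 0.0319]
.471,.232,.02 193 [470.8 231.5] [42.1 40.3] 65.6 [0.0252 0.0282]
.438,.332,.02 184 [437.8 331.8] [41.9 41.2] 15.3 [0.0248 0.0275]
11.55 [0.47561794 0.00817102 0.12591212] [-3.09412392e+00  5.43720549e-01  7.64149008e-04] 0.06472757677348326
```

View pics/top4.png

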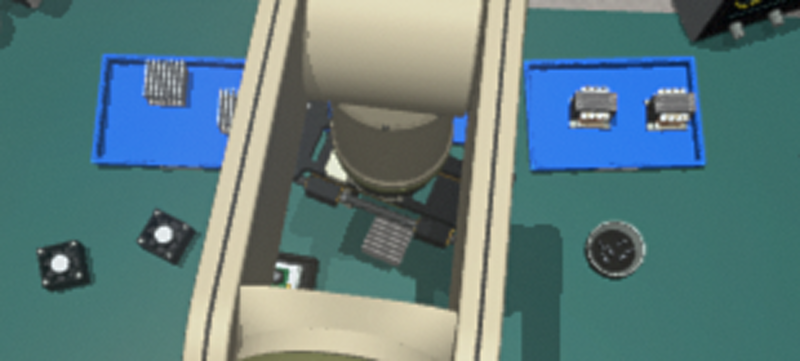

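The first heatsink is at (165,82) in its tray, with its top at 32 mm as expected. Grasp the second one; the image shows the jaws square to it.

Call:
{"api": "play_rows", "payload": {
  "series": [
    [[-0.4,0,0,-0.05,0],[-0.4,0,0,-0.09,0],[-0.4,0,0,-0.106,0],[-0.4,0,0,-0.106,0],[-0.4,0,0,-0.106,0]]
  ]
}}

```text
t: 12.05
tool_pos: [0.4757, 0.0077, 0.0205]
orientation: [3.094, -0.545, -0.0]
force: [0.7, -0.3, 0.6]
opening: 0.0652
```

Call:
{"api": "play_rows", "payload": {
  "series": [
    [[1,0,0,0,0],[1,0,0,0,0],[1,0,0,0,0],[1,0,0,0,0],[1,0,0,0,0],[1,0,0,0,0]]
  ]
}}

```text
t: 12.65
tool_pos: [0.4761, 0.0074, 0.021]
orientation: [-3.094, 0.546, -0.002]
force: [-1.6, 0.9, 6.4]
opening: 0.0395
```

Call:
{"api": "play_rows", "payload": {
  "series": [
    [[1,0,0,0.03,0],[1,0,0,0.06,0],[1,0,0,0.1,0],[1,0,0,0.1,0],[1,0,0,0.1,0]]
  ]
}}

```text
t: 13.15
tool_pos: [0.4762, 0.0073, 0.1211]
orientation: [-3.094, 0.546, -0.004]
force: [0.7, 0.6, -1.0]
opening: 0.0398
```

Call:
{"api": "play_rows", "payload": {
  "series": [
    [[1,0.104,0.239,0,0.349],[1,0.104,0.239,0,0.349],[1,0.104,0.239,0,0.349],[1,0.104,0.239,0,0.349],[1,0.104,0.239,0,0.349],[1,0.104,0.239,0,0.349],[1,0.104,0.239,0,0.349],[1,0.104,0.239,0,0.349]]
  ]
}}

```text
t: 13.95
tool_pos: [0.5782, 0.2453, 0.1183]
orientation: [3.14, -0.0, -0.005]
force: [0.6, 0.0, 0.6]
opening: 0.0397
```

Call:
{"api": "play_rows", "payload": {
  "series": [
    [[1,0,0,0,0],[1,0,0,0,0],[1,0,0,0,0]]
  ]
}}

```text
t: 14.25
tool_pos: [0.5794, 0.2454, 0.1205]
orientation: [-3.142, 0.002, -0.001]
force: [-0.0, -0.5, -0.7]
opening: 0.0399
```

Call:
{"api": "play_rows", "payload": {
  "series": [
    [[1,0,0,-0.05,0],[1,0,0,-0.08,0],[1,0,0,-0.096,0],[1,0,0,-0.096,0],[1,0,0,-0.096,0]]
  ]
}}

```text
t: 14.75
tool_pos: [0.5799, 0.2463, 0.0249]
orientation: [-3.141, 0.001, -0.001]
force: [0.2, 0.7, -0.9]
opening: 0.0403
```

Call:
{"api": "play_rows", "payload": {
  "series": [
    [[-0.4,0,0,0,0],[-0.4,0,0,0,0],[-0.4,0,0,0,0],[-0.4,0,0,0.03,0],[-0.4,0,0,0.07,0],[-0.4,0,0,0.1,0],[-0.4,0,0,0.1,0],[-0.4,0,0,0.1,0]]
  ]
}}

```text
t: 15.55
tool_pos: [0.5802, 0.2468, 0.1256]
orientation: [-3.141, 0.0, -0.004]
force: [-0.5, -0.4, -0.5]
opening: 0.0655
```

Next, the fan at (471,232), with sides at 65°.

Call:
{"api": "play_rows", "payload": {
  "series": [
    [[-0.4,-0.109,-0.015,0,-0.436],[-0.4,-0.109,-0.015,0,-0.436],[-0.4,-0.109,-0.015,0,-0.436],[-0.4,-0.109,-0.015,0,-0.436],[-0.4,-0.109,-0.015,0,-0.436],[-0.4,-0.109,-0.015,0,-0.436],[-0.4,-0.109,-0.015,0,-0.436]]
  ]
}}

```text
t: 16.25
tool_pos: [0.4715, 0.2316, 0.1243]
orientation: [-3.067, 0.677, -0.001]
force: [-0.5, -0.1, 1.0]
opening: 0.0652
```

Call:
{"api": "play_rows", "payload": {
  "series": [
    [[-0.4,0,0,-0.05,0],[-0.4,0,0,-0.09,0],[-0.4,0,0,-0.105,0],[-0.4,0,0,-0.105,0],[-0.4,0,0,-0.105,0]]
  ]
}}

```text
t: 16.75
tool_pos: [0.4713, 0.2317, 0.02]
orientation: [-3.067, 0.679, -0.001]
force: [0.3, 0.2, 1.0]
opening: 0.0654
```

Call:
{"api": "play_rows", "payload": {
  "series": [
    [[1,0,0,0,0],[1,0,0,0,0],[1,0,0,0,0],[1,0,0,0,0],[1,0,0,0,0],[1,0,0,0,0]]
  ]
}}

```text
t: 17.35
tool_pos: [0.4709, 0.2316, 0.0199]
orientation: [-3.067, 0.68, -0.001]
force: [-1.8, 0.6, 5.8]
opening: 0.0398
```

Call:
{"api": "play_rows", "payload": {
  "series": [
    [[1,0,0,0.03,0],[1,0,0,0.06,0],[1,0,0,0.1,0],[1,0,0,0.1,0],[1,0,0,0.1,0]]
  ]
}}

```text
t: 17.85
tool_pos: [0.4712, 0.2317, 0.1202]
orientation: [-3.066, 0.679, -0.003]
force: [-0.0, -0.2, -1.4]
opening: 0.0399
```

Call:
{"api": "play_rows", "payload": {
  "series": [
    [[1,0.203,-0.226,0,0.384],[1,0.203,-0.226,0,0.384],[1,0.203,-0.226,0,0.384],[1,0.203,-0.226,0,0.384],[1,0.203,-0.226,0,0.384],[1,0.203,-0.226,0,0.384],[1,0.203,-0.226,0,0.384],[1,0.203,-0.226,0,0.384]]
  ]
}}

```text
t: 18.65
tool_pos: [0.6727, 0.0037, 0.1163]
orientation: [-3.14, 0.086, 0.006]
force: [-0.5, 0.2, -0.1]
opening: 0.0398
```

Call:
{"api": "play_rows", "payload": {
  "series": [
    [[1,0,0,0,0],[1,0,0,0,0],[1,0,0,0,0]]
  ]
}}

```text
t: 18.95
tool_pos: [0.6726, 0.007, 0.1191]
orientation: [-3.14, 0.079, 0.001]
force: [0.4, -0.2, -0.4]
opening: 0.0402
```

```bash
python3 look.py top5 .634,.246,.024 .580,.246,.024 .438,.332,.02 .433,.118,.012
```

```text
.634,.246,.024 119 [636.5 244.8] [40.4 38.4] 1.6 [0.0284 0.0315]
.580,.246,.024 143 [578.2 244.6] [40.1 39.7] 88.3 [0.0285 0.0318]
.438,.332,.02 183 [437.5 331.7] [41.5 40.6] 15.9 [0.0247 0.0283]
.433,.118,.012 hidden
19.0 [0.67288289 0.00681204 0.11936568] [-3.14048936e+00  7.93220294e-02 -1.32791071e-04] 0.03967905139869473
```

View pics/top5.png

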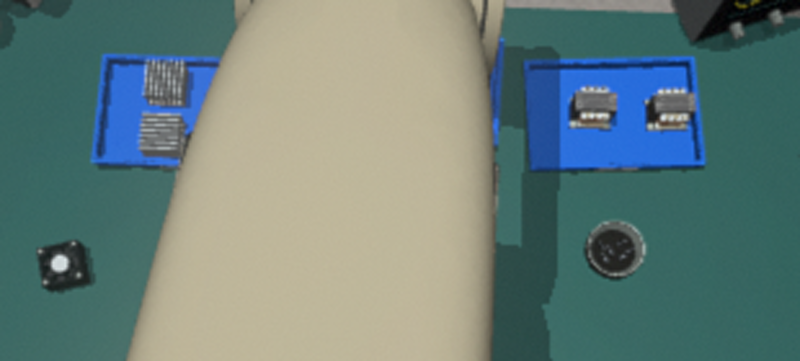

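Both heatsinks stand flat in their tray at (165,82) and (162,133) in the crop, with tops at about 32 mm. Place the fan.

Call:
{"api": "play_rows", "payload": {
  "series": [
    [[1,0.001,0,-0.05,0],[1,0.001,0,-0.08,0],[1,0.001,0,-0.095,0],[1,0.001,0,-0.095,0],[1,0.001,0,-0.095,0]]
  ]
}}

```text
t: 19.5
tool_pos: [0.6748, 0.0059, 0.0249]
orientation: [3.141, -0.081, 0.001]
force: [0.5, 0.3, -0.2]
opening: 0.0394
```

Call:
{"api": "play_rows", "payload": {
  "series": [
    [[-0.4,0,0,0,0],[-0.4,0,0,0,0],[-0.4,0,0,0,0],[-0.4,0,0,0.03,0],[-0.4,0,0,0.07,0],[-0.4,0,0,0.1,0],[-0.4,0,0,0.1,0],[-0.4,0,0,0.1,0]]
  ]
}}

```text
t: 20.3
tool_pos: [0.6753, 0.0054, 0.1257]
orientation: [3.14, -0.082, 0.004]
force: [0.8, 0.8, -0.6]
opening: 0.065
```

Call:
{"api": "play_rows", "payload": {
  "series": [
    [[-0.4,-0.237,0.326,0,0.314],[-0.4,-0.237,0.326,0,0.314],[-0.4,-0.237,0.326,0,0.314],[-0.4,-0.237,0.326,0,0.314],[-0.4,-0.237,0.326,0,0.314],[-0.4,-0.237,0.326,0,0.314],[-0.4,-0.237,0.326,0,0.314],[-0.4,-0.237,0.326,0,0.314]]
  ]
}}

```text
t: 21.1
tool_pos: [0.4367, 0.3296, 0.1223]
orientation: [3.114, 0.41, -0.004]
force: [1.0, 0.3, -0.8]
opening: 0.0652
```

Call:
{"api": "play_rows", "payload": {
  "series": [
    [[-0.4,0,0,0,0],[-0.4,0,0,0,0],[-0.4,0,0,0,0]]
  ]
}}

```text
t: 21.4
tool_pos: [0.4391, 0.328, 0.1231]
orientation: [3.114, 0.409, -0.002]
force: [1.1, 0.3, 0.2]
opening: 0.0649
```

```bash
python3 look.py top6 .674,.006,.024 .433,.118,.012
```

```text
.674,.006,.024 165 [673.2   4.3] [39.7 41.9] 85.2 [0.0286 0.0314]
.433,.118,.012 224 [433.5 118. ] [69.1 53.7] 83.0 [0.0143 0.0176]
21.45 [0.4395611  0.32771834 0.12332352] [ 3.11411531e+00  4.07891490e-01 -1.70131386e-03] 0.0650600820362915
```

View pics/top6.png

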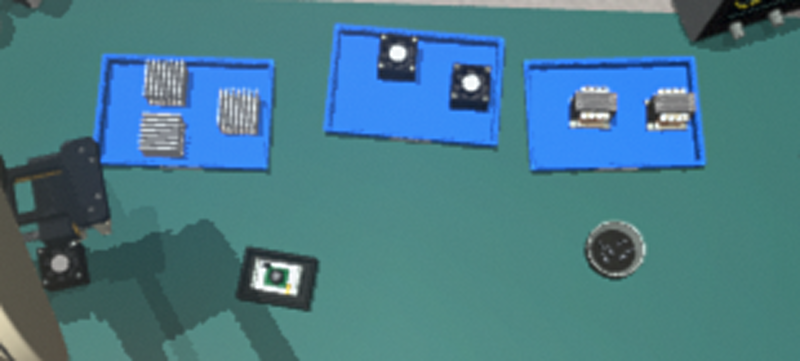

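The first fan is in its tray at (398,57) and the pickup hasn't moved. Grasp the last fan, with a small offset correction of -2 mm in x and +4 mm in y.

Call:
{"api": "play_rows", "payload": {
  "series": [
    [[-0.4,-0.002,0.004,0,0],[-0.4,-0.002,0.004,-0.05,0],[-0.4,-0.002,0.004,-0.09,0],[-0.4,-0.002,0.004,-0.103,0],[-0.4,-0.002,0.004,-0.103,0],[-0.4,-0.002,0.004,-0.103,0]]
  ]
}}

```text
t: 22.05
tool_pos: [0.4384, 0.3333, 0.0227]
orientation: [-3.114, -0.409, -0.002]
force: [0.5, -0.1, 1.0]
opening: 0.0652
```

Call:
{"api": "play_rows", "payload": {
  "series": [
    [[1,0,0,0,0],[1,0,0,0,0],[1,0,0,0,0],[1,0,0,0,0],[1,0,0,0,0],[1,0,0,0,0]]
  ]
}}

```text
t: 22.65
tool_pos: [0.4378, 0.3334, 0.0222]
orientation: [-3.114, -0.41, -0.002]
force: [-0.6, -0.5, 6.7]
opening: 0.0396
```

Call:
{"api": "play_rows", "payload": {
  "series": [
    [[1,0,0,0.03,0],[1,0,0,0.06,0],[1,0,0,0.1,0],[1,0,0,0.1,0],[1,0,0,0.1,0]]
  ]
}}

```text
t: 23.15
tool_pos: [0.4379, 0.3335, 0.1224]
orientation: [-3.114, -0.41, -0.004]
force: [-0.8, -1.0, -1.4]
opening: 0.0399
```

Call:
{"api": "play_rows", "payload": {
  "series": [
    [[1,0.181,-0.325,0,-0.314],[1,0.181,-0.325,0,-0.314],[1,0.181,-0.325,0,-0.314],[1,0.181,-0.325,0,-0.314],[1,0.181,-0.325,0,-0.314],[1,0.181,-0.325,0,-0.314],[1,0.181,-0.325,0,-0.314],[1,0.181,-0.325,0,-0.314]]
  ]
}}

```text
t: 23.95
tool_pos: [0.6183, 0.0039, 0.1188]
orientation: [3.139, -0.087, -0.004]
force: [0.1, 0.8, -0.1]
opening: 0.0398
```

Call:
{"api": "play_rows", "payload": {
  "series": [
    [[1,0,0,0,0],[1,0,0,0,0],[1,0,0,0,0]]
  ]
}}

```text
t: 24.25
tool_pos: [0.617, 0.0091, 0.1198]
orientation: [-3.14, 0.081, 0.004]
force: [-1.3, 0.5, -0.4]
opening: 0.0397
```

Call:
{"api": "play_rows", "payload": {
  "series": [
    [[1,0.001,0,-0.05,0],[1,0.001,0,-0.08,0],[1,0.001,0,-0.094,0],[1,0.001,0,-0.094,0],[1,0.001,0,-0.094,0]]
  ]
}}

```text
t: 24.75
tool_pos: [0.6192, 0.0089, 0.0276]
orientation: [-3.141, 0.08, -0.0]
force: [-0.1, -0.3, -0.2]
opening: 0.0402
```

Call:
{"api": "play_rows", "payload": {
  "series": [
    [[-0.4,0,0,0,0],[-0.4,0,0,0,0],[-0.4,0,0,0,0],[-0.4,0,0,0.03,0],[-0.4,0,0,0.07,0],[-0.4,0,0,0.12,0],[-0.4,0,0,0.12,0],[-0.4,0,0,0.12,0]]
  ]
}}

```text
t: 25.55
tool_pos: [0.6208, 0.0078, 0.1499]
orientation: [3.14, -0.082, 0.008]
force: [-0.5, 0.2, -0.4]
opening: 0.0649
```

Call:
{"api": "play_rows", "payload": {
  "series": [
    [[-0.4,-0.15,0.3,0.05,0],[-0.4,-0.15,0.3,0.05,0],[-0.4,-0.15,0.3,0.05,0],[-0.4,-0.15,0.3,0.05,0],[-0.4,-0.15,0.3,0.05,0],[-0.4,-0.15,0.3,0.05,0],[-0.4,-0.15,0.3,0.05,0],[-0.4,-0.15,0.3,0.05,0]]
  ]
}}

```text
t: 26.35
tool_pos: [0.4664, 0.3117, 0.1964]
orientation: [-3.14, 0.074, 0.003]
force: [-0.4, 0.9, 0.9]
opening: 0.065
```

Call:
{"api": "play_rows", "payload": {
  "series": [
    [[-0.4,0,0,0,0],[-0.4,0,0,0,0],[-0.4,0,0,0,0]]
  ]
}}

```text
t: 26.65
tool_pos: [0.4695, 0.3065, 0.1962]
orientation: [3.139, -0.085, -0.002]
force: [0.6, -0.2, 0.8]
opening: 0.0652
```

```bash
python3 look.py top7 .674,.006,.024 .619,.008,.024 .634,.246,.024 .580,.246,.024 .624,-.198,.024 .433,.118,.012
```

```text
.674,.006,.024 163 [673.2   4.4] [39.8 41.9] 85.5 [0.0283 0.0318]
.619,.008,.024 169 [619.    7.2] [39.9 42.2] 86.5 [0.0285 0.0315]
.634,.246,.024 116 [636.7 244.7] [40.5 38.1] 2.7 [0.0287 0.0315]
.580,.246,.024 152 [578.  244.4] [39.5 40.9] 0.0 [0.0282 0.0318]
.624,-.198,.024 192 [ 624.2 -199.7] [34.9 41.3] 2.4 [0.0361 0.0399]
.433,.118,.012 234 [433.3 117.4] [67.7 53.7] 82.7 [0.0142 0.0184]
26.7 [0.46961791 0.30660071 0.19644151] [ 3.13970149e+00 -8.50864667e-02 -1.43721569e-03] 0.06541096693756487
```

View pics/top7.png

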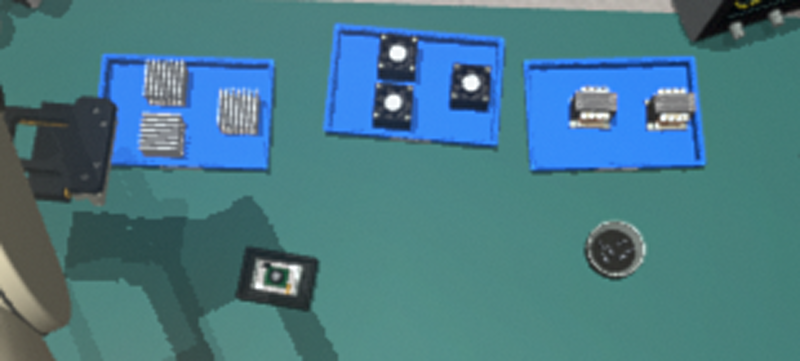

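All five parts stand flat in the right trays, the pickup is where it was and the arm is clear. I'm handing the job in.

```bash
python3 -c "
from plant import robot
print(robot.close_job())"
```

```text
the job is handed in; nothing more can be done
None
```

I sorted all five parts into the blue trays holding their own kind and handed the job in at about 27 s of the 115 s allowed. No verdict was reported.

**Grips:** each part was gripped across two opposite sides, and the jaw opening matched the part every time: 42 mm for the transformer, 38 and 40 mm for the heatsinks, and 40 mm for both fans.

**Last checks, from the top camera:**
- **Heights:** the tops of the fans and heatsinks are at about 32 mm, and the transformer's at about 40 mm. Flat on the 3 mm tray floor they should be at 31 and 38 mm. The extra 1–2 mm is about the camera's calibration error.
- **Spacing:** each pair stands side by side with a gap of roughly 14–18 mm.
- **Pickup:** its carrier measured within 1 mm of its position seen midway through the job. My start measurement caught only part of the carrier, but the centre agreed.
- **Arm:** the gripper was empty and well above the bench, touching nothing.

None of these checks failed. Two moves stopped short (35–40 mm and about 4 mm) and were corrected before I lowered the gripper.

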